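# Set the flattening plate flush on the sloped sharpening stone

### The arm

A 6-joint arm with a two-finger parallel gripper is mounted at the origin on the work surface. World frame = base frame: x ahead of the robot, y to its left, z up, the work surface at z = 0. Lengths are in m, angles in rad, forces in N, time in s.
With the tool pointing down it reaches from about 0.3 to 0.825 m from the base axis. Payload 5.4 kg.
Tool frame: the origin (TCP) lies between the finger pads, 19 mm behind the fingertips; this is the grasp point; z points along the fingers, y is the line along which they close (so a half turn about z gives the same grasp; the last joint's range is limited). The gripper opens to 92 mm and grips with 3 to 60 N. Pads are 20 mm wide; open, the fingers measure 128 mm over their backs; the gripper's body (75 mm by 189 mm) begins 69 mm behind the grasp point.
Start: joints at [-1.523, 0.158, 1.597, -0, 1.386, -0.21], TCP at [0.147, -0.556, 0.233] pointing down, gripper open.
Joint ranges: [-2.91, 2.91], [-0.94, 2.29], [0.18, 2.7], [-1.29, 4.43], [0.17, 2.64], [-3, 3]. Speed limits (rad/s): [2.57, 2.57, 3.14, 3.14, 3.14, 3.14].

### API

Orientations are given as a unit quaternion [w, x, y, z].
In Python, from workcell import r, viewer gives the robot as it stands.
- The arm moves only by the tool apply_moves, never from a script. Its argument "moves" is one flat list of numbers, 7 for each row, row after row: the turn, a rotation vector about the tool's x, y, z in units of 4 degrees (1.0 is 4 degrees), then the shift along the tool's x, y, z in units of 200 mm (1.0 is 200 mm), then the opening, from -1 (shut) to 1 (fully open). In form: [wx, wy, wz, tx, ty, tz, fingers, wx, wy, wz, tx, ty, tz, fingers, ...]. A call has 1 to 10 rows; each row shifts and turns the commanded pose from where the row before left it, along the tool's axes as they then stand; what a row does not reach is not made up. A row lasts 1/12 s, in which the tool goes at most 41.7 mm and 7.16 degrees, less where a joint would pass 70% of its speed; a pose out of reach is approached as far as the arm can. A call with a number of a shift or a turn outside -1 to 1 is refused whole. A call with a gripper value outside its range is refused whole. The fingers move at their own pace and stop on an object; "newtons" is the grip in N (left out, the last holds). Time passes only in rows, so rows that do not move let the fingers close. It gives the time, the measured TCP pose, the force, the opening and the grip force at its end, in the units of the state.
- r.state(): the state, without advancing time (a new reading comes with each control period).
- viewer.read_camera(name): name is "scene" or "top"; returns (picture, depth): 420x560x3 uint8, red, green, blue; 420x560 float32, m along the optical axis (not along the pixel's ray), 0 where there is no reading.
- viewer.get_calibration(name): a dict with "fx", "fy", "cx", "cy" (pixels), "origin" and "rotation" of the camera in the world. Camera axes: x right, y down, z forward; pixel columns grow to the right and rows downward; lengths in m; the calibration is good to about 2 mm. A picture is of the moment at which its call begins. get_calibration takes no time and is no camera call.
- r.hand_in(): hands the job in; it is judged then, once.
Trained networks look in the newest picture that a camera, given by its name, has taken for a name from the list of things; names that differ only in an ending like _2 or _b are one class to them, and where a whole thing is asked for, a point or a joint stands for the part that bears it (a point fixed in the world has none). Each returns a list of dicts, best first, with "p" (0 to 1); they miss things now and then, are a little off and sometimes report something else, mostly with a low value. They report only what shows in the picture. A call takes as long as a camera call. They do not tell look-alikes from the thing itself.
- viewer.silhouettes(thing, camera): "pixels" (420x560 bool, what is visible of it) and "uv" ([column, row] in pixels, amid what is visible of it).
The state is a dict: "time": time; "q": joint angles; "qvel": joint speeds; "joint_torque": joint torques, N m; "eef_pos": TCP position; "tcp_rot": TCP orientation; "force": force on the tool from outside, world axes, zero at the start; "torque": the same for the moment, N m; "opening": opening from 0.0 (shut) to 1.0 (fully open); "finger_force": force on a finger pad.
Only numpy, scipy, OpenCV 4.12 (cv2) and the standard library are available. Lean on these libraries where they do the work, as an engineer would, in place of code of your own. Each camera call takes 0.05 s, during which the arm holds its last target. There are 200 camera calls.

### The job

Get ready to true the sharpening stone: lift the loose blue dust cover off the flattening plate, set it rim down inside the yellow tray and let go of it. Then take the plate off its wooden rest by the red handle and lay it centred and in line on the sloped stone, feeling for the slope until its whole face sits flush, without changing the slope or disturbing the other things on the bench. Finish holding it there by the handle with a light push of about 10 newtons, ready for the first stroke: do not let go.

Things in the scene. Friction and masses are not known exactly. Their poses are not given: they have to be found in the camera images.
- stand: Tilting stone stand, fixed: black base 230 x 110 x 12 mm; origin at the centre of its underside, x along it to the stone's high end. An aluminium cradle hinged 62 mm above the bench at the end towards the robot carries the stone. Black cheeks and posts 70 mm high; clamp knob on its -y side to y = -68 mm, 46 mm up. The clamp is tight: the slope holds under 40 N and must not be changed
- stone_face (a point): Centre of the working face of the stone (tan top, blue-grey below, 180 x 60 x 20 mm). z: normal of the face, out of the stone; x: straight up the slope (away from the robot). Slope 0.18 to 0.45 rad (10 to 26 degrees), rising with x. Its rubber bed gives straight along the normal, about 0.2 mm per newton, 8 mm at most, and springs back. High end up to 175 mm above the bench
- cradle_top_end (a point): Middle of the upper edge of the aluminium stop at the cradle's high end, 10 mm below the stone's face and 96 mm up the slope from stone_face. It moves only if the slope is changed
- cover: Blue dust cover, a box open below, 163 x 97 x 55 mm without its rib, walls 2.5 mm, 100 to 230 g; origin at the centre of its rim plane (underside), z up, x along it. At first it stands on the bench over the wooden rest and hides the plate, with 4 mm play round the rest, not fastened. Lift it straight up by 60 mm before moving aside
- cover_rib (a point): Grip point on the cover's finger rib: rib 70 mm long (along the cover's x), 14 mm thick, standing 20 mm above the roof (55 to 75 mm above the origin); this point is 67 mm above the origin. The roof is free on either side of the rib
- tray: Shallow open yellow tray for the cover, fixed: outside 186 x 120 x 16 mm, inside 178 x 112 mm, floor 4 mm above the bench; origin at the centre of its underside, x along its length. The cover stands in it rim down, either way round
- rest: Shallow open wooden tray, fixed, on which the flattening plate rests (under the cover at first): 150 x 84 x 14 mm, inside 140 x 74 mm, floor 5 mm above the bench; origin at the centre of its underside, x along it. Rest and tray lie either side of the stand, which on which varies. Tall fixed equipment stands only beyond 0.45 m to either side and beyond x = 0.69 m
- plate: Flattening plate: steel plate 120 x 58 x 8 mm, its grey abrasive face underneath, with a red handle on top, 0.24 to 0.40 kg in all; origin at the centre of the abrasive face, z up through the handle, x along it
- plate_grip (a point): Grip point in the plate's red handle, a bar 84 mm long (along the plate's x), 20 mm thick, 8 to 42 mm above the face; this point is 30 mm above the face. Hold the handle with the TCP within about 25 mm of this point
- chisel: Bystander: bench chisel, wooden handle, 234 x 24 x 24 mm, lying on the bench beside the stand; origin about its middle, at bench height
- iron: Bystander: steel plane iron 170 x 44 x 4 mm lying flat on the bench beside the stand; origin at the centre of its underside
- honing_guide: Bystander: aluminium honing guide 46 x 70 x 30 mm beyond the left-hand tray or rest; origin at its centre, at bench height
- angle_gauge: Bystander: black digital angle gauge box 28 x 56 x 56 mm, standing beyond the stand, to the right; origin at the centre of its underside
- paste_tin: Bystander: green tin of honing paste, 68 mm diameter, 32 mm high, beyond the stand; origin at the centre of its underside
- loupe: Bystander: black eye loupe, 42 mm diameter, 40 mm high, beyond the stand; origin at the centre of its underside
Things that resemble listed ones, but are neither listed nor needed, are in the scene too. What is meant by the cover is not turquoise or white, and is the larger of those in its own colour.

How it is judged:
On the way, in this order (a step that is already met when the one before it is completed fails the run):
1. the cover lies rim down inside the yellow tray, let go of (x of cover in the frame of tray between -0.012 and 0.012 m and y of cover in the frame of tray between -0.012 and 0.012 m and z of cover in the frame of tray below 0.009 m and angle between cover's own z axis and vertical below 0.08 rad and angle between the x axis of cover and the x axis of tray, either way round below 0.2 rad and linear speed of cover below 0.03 m/s and contact force between the fingers and cover below 0.1 N), for 0.3 s.
2. the flattening plate is lifted by its handle, more than 25 mm clear of its rest and not touching the stone (z of plate in the frame of rest above 0.03 m and contact force between plate and rest below 0.1 N and contact force between plate and stand below 0.1 N and contact force between the fingers and plate above 1 N), for 0.1 s.
At the end, for the whole second after the job is handed in: Cover rim down, released, central in the tray (12 mm, 0.2 rad). Plate held by its handle, at rest, flush on the stone (normals within 0.035 rad, under 3 mm off), within 30 mm along and 12 mm across of its centre, in line (0.14 rad), pressing with 5 to 25 N; slope unchanged (6 mm at the high end) (all of step 1 and x of plate in the frame of stone_face between -0.03 and 0.03 m and y of plate in the frame of stone_face between -0.012 and 0.012 m and z of plate in the frame of stone_face between -0.003 and 0.003 m and angle between the z axis of plate and the z axis of stone_face, either way round below 0.035 rad and angle between the x axis of plate and the x axis of stone_face, either way round below 0.14 rad and contact force between plate and stand between 5 and 25 N and contact force between the fingers and plate above 5 N and distance between the grasp point and plate_grip below 0.032 m and linear speed of plate below 0.02 m/s and distance of cradle_top_end from where it was at the start of the episode below 0.006 m); the arm keeps its last pose, push and grip.
It fails at once if a bystander is pushed more than 20 mm (distance of any of chisel, iron, honing_guide, angle_gauge, paste_tin, loupe from where it was at the start of the episode above 0.02 m).
It fails at once if the stone's slope is changed (high end moved more than 10 mm) (distance of cradle_top_end from where it was at the start of the episode above 0.01 m).
It fails at once if the plate is jammed on the stone with more than 60 N (contact force between plate and stand above 60 N).
It fails at once if the cover or the plate is dropped (over 0.5 m/s out of the fingers) ((contact force between the fingers and cover below 0.05 N and linear speed of cover above 0.5 m/s) or (contact force between the fingers and plate below 0.05 N and linear speed of plate above 0.5 m/s)).
It also fails if it takes over 67 s, if anything falls off the work surface, if the arm or the gripper's body presses on something with over 40 N, if the wrist force passes 120 N, or if a joint passes its speed limit or range.

## Working session

There is one attempt and no reset: what is moved stays moved. The work goes in short steps, Python scripts to look and compute and a tool call to move; the robot and the scene stay as the last step left them, time stands still between calls to the robot, and variables do not carry over. Pictures are saved under pics/ and viewed, at most 10 in all, crops included, and the job is handed in when it is done.

Besides the shell and the picture viewer there is one more tool, called after "Emit:" in YAML: its name, and indented under it one key for each argument. apply_moves: Moves the arm, as the interface text tells. Shifts and turns lie within -1 to 1; 1 stands for 200 mm of shift or 4 degrees of turn. Its arguments: {"type":"object","properties":{"moves":{"type":"array"},"newtons":{"type":"number"}},"required":["moves"]}

```bash
mkdir -p pics; ls; python3 - <<'E'
from workcell import r, viewer
import cv2, numpy as np
for c in ["scene","top"]:
    im,d=viewer.read_camera(c); cv2.imwrite(f"pics/{c}0.png",im[:,:,::-1]); np.savez(f"{c}0.npz",im=im,d=d)
    k=viewer.get_calibration(c); print(c,{a:np.round(b,4).tolist() for a,b in k.items()})
print(r.state())
E
```

```text
pics
scene {'fx': 404.9854, 'fy': 404.9854, 'cx': 275.3137, 'cy': 212.2538, 'origin': [1.3987, 0.053, 0.8042], 'rotation': [-0.3028, 0.6385, 0.6405, -0.3006]}
top {'fx': 509.148, 'fy': 509.148, 'cx': 272.0383, 'cy': 208.4339, 'origin': [0.4855, 0.054, 1.5324], 'rotation': [-0.0207, 0.7072, -0.7066, 0.0128]}
{'time': 0.1, 'q': array([-1.52309332e+00,  1.58992091e-01,  1.59807859e+00, -2.95868406e-05,
        1.38621202e+00, -2.10069510e-01]), 'qvel': array([-0.00235444, -0.00076664, -0.00268462,  0.0004419 , -0.00092734,
       -0.00066909]), 'joint_torque': array([-2.24532537e-04, -3.86507392e+01, -3.22959530e+01,  7.02355220e-02,
        3.39417905e-02, -5.34332924e-05]), 'eef_pos': array([ 0.14654514, -0.55546394,  0.23242783]), 'tcp_rot': array([-8.43422295e-04,  9.91704953e-01,  1.28532380e-01,  5.40347214e-05]), 'force': array([ 0.58891298, -0.30416558, -0.19077577]), 'torque': array([-0.01691964, -0.03225769, -0.01517324]), 'finger_force': 0.0, 'opening': 1.0010063856174918}
```

View pics/scene0.png

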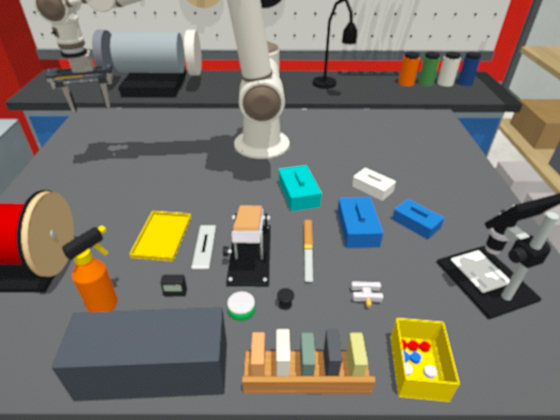

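View pics/top0.png

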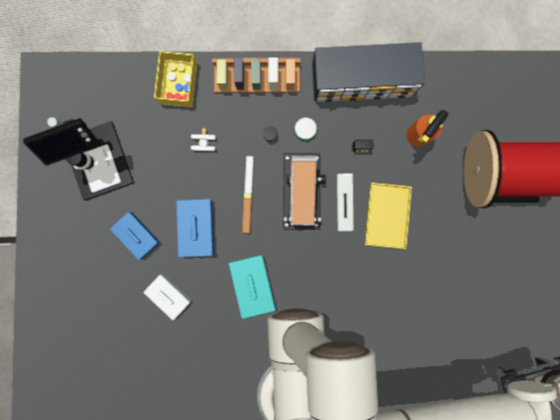

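Scene: the large blue cover is at top px (195,228) / scene px (359,222). The stone is at (304,190) in top and the yellow tray at (388,216).
Candidates for the cover: large blue (195,228), small blue (134,236), turquoise (252,287), white (167,297). By the description I choose the large blue one.

```bash
cat > h.py <<'E'
import numpy as np, cv2
from scipy.spatial.transform import Rotation as R
from workcell import r, viewer
def rot(q): return R.from_quat(np.roll(q,-1))
def world(c,d):
    k=viewer.get_calibration(c); v,u=np.mgrid[:d.shape[0],:d.shape[1]]
    P=np.stack([(u-k['cx'])/k['fx']*d,(v-k['cy'])/k['fy']*d,d],-1)
    return P@rot(k['rotation']).as_matrix().T+k['origin']
def rect(P):
    (cx,cy),(w,h),a=cv2.minAreaRect((P[:,:2]*1000).astype(np.float32))
    b=a if w>h else a+90
    return np.round([cx,cy,max(w,h),min(w,h),(b+90)%180-90],1)
E
python3 - <<'E'
from h import *
for c in ["top","scene"]:
    im,d=viewer.read_camera(c); P=world(c,d)
    for t in ["cover","tray","stone_face","chisel","iron"]:
        for s in viewer.silhouettes(t,c):
            if s['p']<.3: continue
            m=s['pixels']&(d>0); m=cv2.erode(m.astype(np.uint8),np.ones((2,2)))>0
            Q=P[m]
            if len(Q)<20: continue
            z=Q[:,2]; print(c,t,round(s['p'],2),np.round(s['uv']),'zpct',np.round(np.percentile(z,[2,25,50,75,98])*1000,1),'rect',rect(Q))
            if t=="cover":
                zr=np.median(z[(z>.035)]) if (z>.035).any() else 0
                roof=Q[abs(z-zr)<.006]; rib=Q[z>zr+.012]
                print('   roof',rect(roof),round(zr,4),'rib',rect(rib) if len(rib)>4 else None, np.round(np.median(rib[:,2]),4) if len(rib) else '')
            if t=="stone_face": np.savez(f"st_{c}.npz",Q=Q,im=im[m])
    cv2.imwrite(f"pics/crop_{c}.png",cv2.resize((im[170:330,100:290] if c=="top" else im[150:260,270:450])[:,:,::-1],None,fx=4,fy=4)) if c=="top" else 0
E
```

```text
top cover 0.94 [253. 287.] zpct [30.3 51.9 54.4 56.9 75.3] rect [325.2 125.7 174.   96.   13.6]
   roof [330.4 127.5 163.2  94.9  13.4] 0.0545 rib [339.4 132.5  89.8  24.8  24. ] 0.0742
top cover 0.88 [134. 236.] zpct [14.8 37.7 40.7 43.3 57. ] rect [475.5 475.7 123.1  76.5  42.9]
   roof [475.6 475.7 122.9  75.   43.2] 0.0413 rib [477.1 476.1  52.2  10.3  43.9] 0.0563
top cover 0.63 [195. 227.] zpct [15.4 51.7 54.3 57.  75.2] rect [497.6 294.5 158.4  94.4   2.5]
   roof [497.4 294.5 158.1  94.1   2.6] 0.0545 rib [499.9 296.5  66.5  14.8   2.1] 0.0736
top cover 0.62 [171. 296.] zpct [13.8 35.7 38.6 41.4 54.3] rect [296.3 376.7 113.2  71.   47.1]
   roof [296.2 376.3 112.2  70.4  47.1] 0.0396 rib [297.7 378.1  49.3   9.6  48.2] 0.0543
top cover 0.54 [274. 133.] zpct [-2.2 36.6 39.4 41.5 44.7] rect [778.7  75.1  39.7  38.  -15.1]
   roof [7.784e+02 7.410e+01 3.960e+01 3.550e+01 3.000e-01] 0.04 rib None 
top tray 0.71 [389. 216.] zpct [-3.   1.9  4.2  7.  18.2] rect [ 535.5 -276.5  183.8  123.2   -5. ]
top stone_face 0.92 [304. 193.] zpct [ 96.6 113.  131.1 147.  162.7] rect [596.  -19.
[... 843 characters left out ...]
3.9 40.3 42.6 56.9] rect [467.6 490.6 121.8 109.9  44.2]
   roof [478.9 478.6 121.6  77.1  43.8] 0.042 rib [476.9 478.8  52.7  14.7  45.6] 0.0568
scene tray 0.91 [162. 239.] zpct [ 0.8  3.1  4.3  6.2 16. ] rect [ 536.6 -271.4  190.8  119.9   -5.4]
scene stone_face 0.56 [248. 220.] zpct [ 99.7 120.6 140.6 155.8 163.1] rect [ 5.970e+02 -1.280e+01  1.696e+02  5.590e+01 -5.000e-01]
scene chisel 0.81 [307. 251.] zpct [ 4.5 13.9 17.5 23.2 25.9] rect [601.9 147.1 225.   20.9  -3. ]
scene chisel 0.43 [241. 307.] zpct [ 4.  22.6 30.6 32.2 34.5] rect [800.3 -24.7  62.4  60.2 -30.9]
scene iron 0.57 [204. 248.] zpct [-0.1  2.7  3.7  4.9  7.3] rect [ 5.793e+02 -1.447e+02  1.690e+02  4.400e+01  4.000e-01]
```

View pics/crop_top.png

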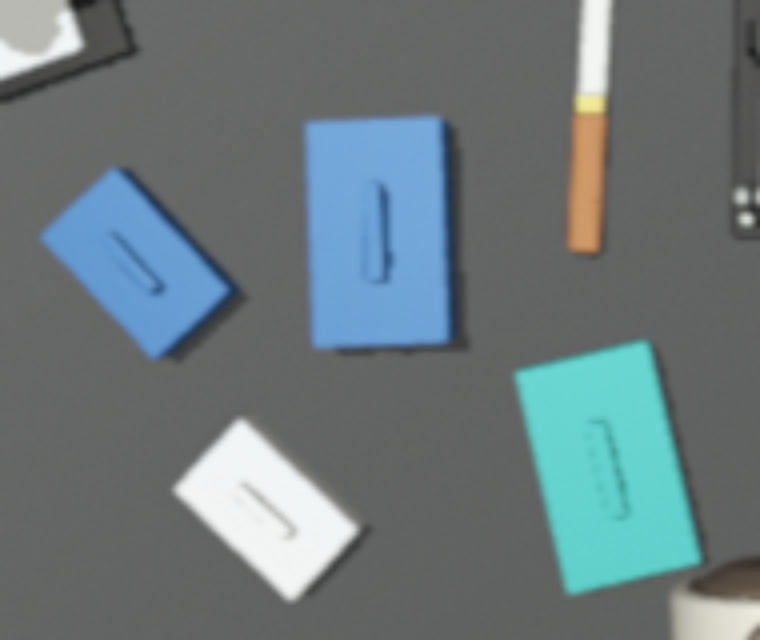

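The crop shows the large blue cover at the centre with its rib lengthwise, clearly larger than the small blue one to its left. My choice stands. The two views differ by about 4–6 mm in y.

```bash
python3 - <<'E'
from h import *
for c in ["top","scene"]:
    f=np.load(f"st_{c}.npz"); Q,im=f['Q'],f['im']
    n,dd=None,None
    K=np.ones(len(Q),bool)
    for _ in range(5):
        A=np.c_[Q[K][:,:2],np.ones(K.sum())]; s=np.linalg.lstsq(A,Q[K][:,2],rcond=None)[0]
        e=Q[:,2]-np.c_[Q[:,:2],np.ones(len(Q))]@s; K=abs(e)<.006
    print(c,'slope',np.arctan(s[0]),'side',np.arctan(s[1]),K.sum(),len(Q),e[K].std())
    F=Q[K]; rr=rect(F); print(rr,'z at c',np.c_[[rr[:2]/1000*1.],[[1]]]@s,'len along',rr[2]/np.cos(np.arctan(s[0])))
    k=viewer.get_calibration(c)
E
```

```text
top slope 0.38404791759975077 side -0.0014946074210402292 1097 1155 0.002658981404341882
[596.  -19.6 161.8  55.7  -0.6] z at c [0.12936987] len along 174.51224392259803
scene slope 0.3771718720201691 side -0.00808856226458054 494 532 0.0014328039550074723
[ 5.970e+02 -1.280e+01  1.696e+02  5.590e+01 -5.000e-01] z at c [0.13074133] len along 182.42248939095828
```

```bash
cat >> h.py <<'E'
def Rt(yaw,tilt=0):  # tool down, x along yaw; tilted so that tool -z is the normal of a face rising along x
    return R.from_euler('z',yaw,degrees=True)*R.from_euler('y',-tilt,degrees=True)*R.from_euler('x',180,degrees=True)
def plan(p,yaw,tilt=0,step=40):
    s=r.state(); R0=rot(s['tcp_rot']); R1=Rt(yaw,tilt)
    rv=(R0.inv()*R1).as_rotvec(degrees=True)/4; d=R1.inv().apply(np.array(p)-s['eef_pos'])
    n=max(1,int(np.ceil(np.linalg.norm(d)*1000/step)))
    print('pos',np.round(s['eef_pos'],4),'turn units',np.round(rv,3),'then shift units',np.round(d/.2,4),'rows',n,'per row',np.round(d/.2/n,4),'F',np.round(s['force'],2))
E
python3 - <<'E'
from h import *
plan([.44,-.1,.25],2.5)
s=r.state()
print(np.round(Rt(2.5).inv().apply(np.array([.499,.2965,.14])-[.44,-.1,.25])/.2,4))
E
```

```text
pos [ 0.1466 -0.556   0.2333] turn units [ 0.    -0.     3.068] then shift units [ 1.5652 -2.2138 -0.0834] rows 14 per row [ 0.1118 -0.1581 -0.006 ] F [ 0.33 -0.37  0.68]
[ 0.3812 -1.9677  0.55  ]
```

Emit:
apply_moves:
  moves: [0,0,1,0.06,-0.08,-0.02,0.2,0,0,1,0.1,-0.14,-0.02,0.2,0,0,1,0.11,-0.16,-0.01,0.2,0,0,0.07,0.11,-0.16,0,0.2,0,0,0,0.11,-0.16,0,0.2,0,0,0,0.11,-0.16,0,0.2,0,0,0,0.11,-0.16,0,0.2,0,0,0,0.11,-0.16,0,0.2,0,0,0,0.11,-0.16,0,0.2,0,0,0,0.11,-0.16,0,0.2]
  newtons: 30

```text
time: 1.53
eef_pos: [0.3312, -0.2396, 0.2436]
tcp_rot: [0.0, 1.0, 0.021, 0.0]
force: [-0.2, -0.5, -0.3]
opening: 0.602
finger_force: 0.0
```

Emit:
apply_moves:
  moves: [0,0,0,0.11,-0.16,0,0.2,0,0,0,0.11,-0.16,0,0.2,0,0,0,0.11,-0.16,0,0.2,0,0,0,0.11,-0.16,0,0.2,0,0,0,0.05,-0.19,0,0.2,0,0,0,0.05,-0.19,0,0.2,0,0,0,0.04,-0.19,0,0.2,0,0,0,0.04,-0.19,0,0.2,0,0,0,0.04,-0.19,0,0.2,0,0,0,0.04,-0.19,0,0.2]

```text
time: 2.37
eef_pos: [0.4549, 0.1226, 0.2436]
tcp_rot: [0.0, 1.0, 0.022, 0.0]
force: [1.1, -1.0, 0.4]
opening: 0.604
finger_force: 0.0
```

```bash
python3 - <<'E'
from h import *
plan([.499,.2965,.13],2.5)
E
```

```text
pos [0.4549 0.1226 0.2436] turn units [ 0.001 -0.013  0.   ] then shift units [ 0.258  -0.8592  0.5681] rows 6 per row [ 0.043  -0.1432  0.0947] F [ 1.06 -0.97  0.37]
```

Emit:
apply_moves:
  moves: [0,0,0,0.043,-0.143,0.08,0.2,0,0,0,0.043,-0.143,0.08,0.2,0,0,0,0.043,-0.143,0.08,0.2,0,0,0,0.043,-0.143,0.08,0.2,0,0,0,0.043,-0.143,0.08,0.2,0,0,0,0.043,-0.144,0.08,0.2,0,0,0,0,0,0.08,0.2,0,0,0,0,0,0,0.2]

```text
time: 3.03
eef_pos: [0.4966, 0.2948, 0.1275]
tcp_rot: [0.001, 1.0, 0.023, -0.003]
force: [0.1, -1.1, -1.0]
opening: 0.598
finger_force: 0.0
```

```bash
python3 - <<'E'
from h import *
plan([.499,.2965,.08],2.5)
E
```

```text
pos [0.4966 0.2948 0.1275] turn units [0.027 0.091 0.03 ] then shift units [ 0.0121 -0.0077  0.2374] rows 2 per row [ 0.0061 -0.0039  0.1187] F [ 0.07 -1.05 -0.95]
```

Emit:
apply_moves:
  moves: [0,0.09,0,0.006,-0.004,0.06,0.2,0,0,0,0.006,-0.004,0.06,0.2,0,0,0,0,0,0.06,0.2,0,0,0,0,0,0.04,0.2,0,0,0,0,0,0.015,0.2,0,0,0,0,0,0,0.2,0,0,0,0,0,0,0.2]

```text
time: 3.62
eef_pos: [0.5018, 0.2959, 0.0846]
tcp_rot: [-0.0, 1.0, 0.022, 0.003]
force: [0.6, -0.1, -0.5]
opening: 0.6
finger_force: 0.0
```

Emit:
apply_moves:
  moves: [0,0,0,0,0,0,-0.3,0,0,0,0,0,0,-0.6,0,0,0,0,0,0,-1,0,0,0,0,0,0,-1,0,0,0,0,0,0,-1,0,0,0,0,0,0,-1,0,0,0,0,0,0,-1]

```text
time: 4.2
eef_pos: [0.5016, 0.2962, 0.0844]
tcp_rot: [-0.0, 1.0, 0.022, 0.003]
force: [-0.5, 0.8, 0.7]
opening: 0.145
finger_force: 30.0
```

```bash
python3 - <<'E'
from h import *
plan([.4975,.2965,.15],2.5)
print(r.state()['torque'])
E
```

```text
pos [0.5016 0.2962 0.0844] turn units [-0.005 -0.093 -0.003] then shift units [-0.0206 -0.0022 -0.3279] rows 2 per row [-0.0103 -0.0011 -0.1639] F [-0.52  0.77  0.73]
[0.12681028 0.01027391 0.01511708]
```

Emit:
apply_moves:
  moves: [0,-0.09,0,0,0,-0.02,-1,0,0,0,0,0,-0.06,-1,0,0,0,0,0,-0.1,-1,0,0,0,0,0,-0.15,-1,0,0,0,0,0,-0.15,-1,0,0,0,0,0,-0.15,-1,0,0,0,0,0,-0.15,-1,0,0,0,0,0,-0.15,-1,0,0,0,0,0,-0.1,-1,0,0,0,0,0,-0.05,-1]

```text
time: 5.03
eef_pos: [0.5027, 0.2965, 0.3053]
tcp_rot: [-0.001, 1.0, 0.022, 0.003]
force: [0.8, -0.5, -0.8]
opening: 0.146
finger_force: 30.0
```

```bash
python3 - <<'E'
from h import *
s=r.state(); print(s['eef_pos'],s['force'],s['finger_force'],s['opening'])
for c in ["top","scene"]:
    im,d=viewer.read_camera(c); np.savez(f"{c}1.npz",im=im,d=d); P=world(c,d)
    cv2.imwrite(f"pics/{c}1.png",im[:,:,::-1])
    for t in ["cover","plate","rest","tray","plate_grip","stand"]:
        for q in viewer.silhouettes(t,c):
            if q['p']<.4: continue
            m=q['pixels']&(d>0); m=cv2.erode(m.astype(np.uint8),np.ones((2,2)))>0; Q=P[m]
            if len(Q)<20: continue
            print(c,t,round(q['p'],2),np.round(q['uv']),np.round(np.percentile(Q[:,2],[2,25,50,75,98])*1000,1),rect(Q))
cv2.imwrite("pics/both1.png",np.vstack([cv2.imread("pics/top1.png")[120:300],cv2.imread("pics/scene1.png")[100:320]]))
E
```

```text
[0.50272424 0.29646001 0.30527289] [ 0.82210295 -0.54956293 -0.77175367] 29.999640583992004 0.14590356270448082
top cover 0.68 [142. 252.] [ 2.6 31.5 38.5 41.6 47.6] [434.8 445.4  52.9  21.4 -47.7]
top cover 0.64 [189. 237.] [229.  272.7 274.6 276.4 280.5] [498.1 278.6 173.3  98.7 -10.3]
top cover 0.6 [162. 286.] [17.  36.1 38.5 41.1 50.7] [319.1 395.2  64.1  51.9 -44.9]
top cover 0.59 [254. 286.] [46.7 52.1 54.4 56.9 75.3] [325.3 126.9 172.9  96.7  13.6]
top plate 0.4 [206. 244.] [  1.5   8.3  11.5  14.5 170.4] [450.8 264.1  33.1  27.5  53.9]
top tray 0.82 [386. 218.] [-3.1  1.8  4.4  7.2 17.7] [ 535.5 -277.4  183.2  124.6   -5.9]
top plate_grip 0.53 [209. 244.] [ 6.1  9.3 11.8 14.4 18.5] [452.7 266.6  32.9  10.    0.7]
top stand 0.63 [298. 187.] [  5.   13.5 103.7 135.9 160.5] [608.3 -23.3 227.9 119.   -2.1]
scene cover 0.9 [299. 187.] [ 4.3 36.6 53.9 55.8 74.9] [331.8 140.4 162.3 116.1  13.3]
scene cover 0.77 [417. 221.] [ 2.4 23.2 40.3 42.2 56.8] [468.1 489.9 122.3 108.1  44.1]
scene cover 0.65 [367. 165.] [214.2 241.2 266.7 268.7 288.3] [381.4 338.7 440.4 149.4 -19.9]
scene cover 0.64 [247. 250.] [  7.4  11.4  13.5 122.9 160. ] [ 5.945e+02 -1.930e+01  2.631e+02  1.188e+02 -4.000e-01]
scene cover 0.62 [378. 187.] [ 1.3 10.2 19.7 31.5 42. ] [443.2 380.1 278.  112.6  -4.5]
scene plate 0.89 [356. 227.] [ 4.4 12.1 14.1 36.3 48.5] [492.6 299.  125.9  64.1   2.7]
scene rest 0.69 [363. 240.] [ 0.9  5.1  9.6 13.2 16. ] [500.6 301.4 152.5  90.3   1.4]
scene tray 0.87 [161. 239.] [ 0.9  3.1  4.4  6.1 16.4] [ 537.3 -271.9  189.4  120.6   -5.8]
scene plate_grip 0.97 [355. 226.] [ 7.7 12.4 14.3 37.5 48.5] [495.1 296.  120.8  57.5   2.7]
scene stand 0.55 [249. 248.] [  2.2  11.3  13.4 119.4 159.8] [ 5.790e+02 -1.810e+01  2.942e+02  1.211e+02 -4.000e-01]
```

View pics/both1.png

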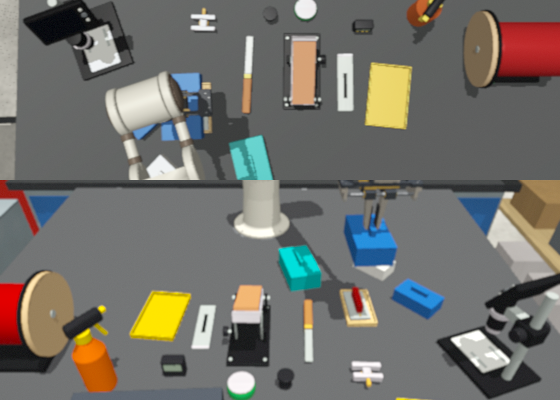

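The cover is held, with its roof at z .275 as expected. The plate with its red handle shows in the rest at scene px (356,227). Next I carry the cover over the stand to above the tray.

```bash
python3 - <<'E'
from h import *
plan([.539,-.2746,.30],-5.5,0,36)
E
```

```text
pos [0.5015 0.2961 0.3001] turn units [1.000e-03 5.000e-03 1.998e+00] then shift units [4.6020e-01 2.8222e+00 4.0000e-04] rows 16 per row [0.0288 0.1764 0.    ] F [-1.14 -0.29 -1.37]
```

Emit:
apply_moves:
  moves: [0,0,0.4,0,0,0,-1,0,0,0.6,0,0,0,-1,0,0,0.6,0,0,0,-1,0,0,0.4,0,0,0,-1,0,0,0,0.01,0.08,0,-1,0,0,0,0.03,0.16,0,-1,0,0,0,0.03,0.18,0,-1,0,0,0,0.03,0.18,0,-1,0,0,0,0.03,0.18,0,-1,0,0,0,0.03,0.18,0,-1]

```text
time: 6.57
eef_pos: [0.5148, 0.1004, 0.3005]
tcp_rot: [0.0, 0.999, -0.048, 0.0]
force: [0.1, -0.2, -1.4]
opening: 0.149
finger_force: 30.0
```

Emit:
apply_moves:
  moves: [0,0,0,0.03,0.18,0,-1,0,0,0,0.03,0.18,0,-1,0,0,0,0.03,0.18,0,-1,0,0,0,0.03,0.18,0,-1,0,0,0,0.03,0.18,0,-1,0,0,0,0.03,0.18,0,-1,0,0,0,0.03,0.18,0,-1,0,0,0,0.03,0.18,0,-1,0,0,0,0.03,0.18,0,-1,0,0,0,0.03,0.18,0,-1]

```text
time: 7.4
eef_pos: [0.54, -0.2641, 0.3004]
tcp_rot: [0.0, 0.999, -0.048, 0.0]
force: [2.2, -0.4, -0.5]
opening: 0.145
finger_force: 30.0
```

```bash
python3 - <<'E'
from h import *
viewer.read_camera("top")
plan([.539,-.2746,.20],-5.5,0,36)
E
```

```text
pos [ 0.5393 -0.2706  0.2997] turn units [ 0.068 -0.001 -0.079] then shift units [3.000e-04 1.990e-02 4.985e-01] rows 3 per row [1.000e-04 6.600e-03 1.662e-01] F [-4.23 -3.17 -1.92]
```

Emit:
apply_moves:
  moves: [0,0,0,0,0.01,0.06,-1,0,0,0,0,0.007,0.14,-1,0,0,0,0,0,0.15,-1,0,0,0,0,0,0.15,-1,0,0,0,0,0,0.15,-1,0,0,0,0,0,0.12,-1,0,0,0,0,0,0.08,-1,0,0,0,0,0,0.05,-1,0,0,0,0,0,0,-1,0,0,0,0,0,0,-1]

```text
time: 8.28
eef_pos: [0.5399, -0.2649, 0.1204]
tcp_rot: [-0.0, 0.999, -0.048, -0.0]
force: [0.0, 0.4, -0.9]
opening: 0.147
finger_force: 30.0
```

```bash
python3 - <<'E'
from h import *
plan([.539,-.2746,.0884],-5.5,0,36)
for c in ["top","scene"]:
    im,d=viewer.read_camera(c); P=world(c,d)
    cv2.imwrite(f"pics/{c}2.png",im[:,:,::-1])
    b=(im[:,:,2]>im[:,:,0].astype(int)+60)&(im[:,:,2]>im[:,:,1].astype(int)+25)&(P[...,1]<-.15)&(P[...,1]>-.45)&(P[...,0]<.7)&(P[...,0]>.4)&(d>0)
    Q=P[b]; print(c,b.sum(),np.percentile(Q[:,2],[2,50,98]).round(4) if len(Q) else '', rect(Q[Q[:,2]>.07]))
a=cv2.imread("pics/top2.png")[120:300,260:470];b=cv2.imread("pics/scene2.png")[150:330,90:300]
cv2.imwrite("pics/both2.png",cv2.resize(np.hstack([a,b]),None,fx=1.9,fy=1.9))
E
```

```text
pos [ 0.5399 -0.2649  0.1204] turn units [-0.005  0.003  0.009] then shift units [0.0002 0.0489 0.1598] rows 1 per row [0.0002 0.0489 0.1598] F [ 0.01  0.42 -0.85]
top 687 [0.0693 0.0907 0.2302] [ 539.2 -252.8  163.6  112.6   -1. ]
scene 1879 [0.0434 0.0906 0.1116] [ 538.2 -264.   169.3   98.8   -5.9]
```

View pics/both2.png

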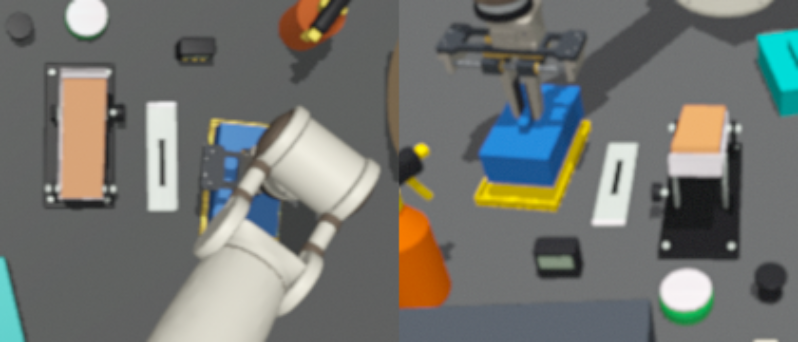

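Above the tray, the cover sits about 8–9 mm too far in +y (scene crop, right panel). I shift it by that and lower it.

Emit:
apply_moves:
  moves: [0,0,0,0,0.02,0,-1,0,0,0,0,0.025,0,-1,0,0,0,0,0,0.04,-1,0,0,0,0,0,0.04,-1,0,0,0,0,0,0.04,-1,0,0,0,0,0,0.02,-1,0,0,0,0,0,0.015,-1,0,0,0,0,0,0.005,-1,0,0,0,0,0,0,-1,0,0,0,0,0,0,-1]

```text
time: 9.22
eef_pos: [0.539, -0.2745, 0.0884]
tcp_rot: [0.0, 0.999, -0.048, -0.0]
force: [-1.7, 1.4, 2.1]
opening: 0.147
finger_force: 30.0
```

```bash
python3 - <<'E'
from h import *
plan([.539,-.2746,.0884],-5.5)
E
```

```text
pos [ 0.539  -0.2745  0.0884] turn units [0.001 0.    0.   ] then shift units [0.     0.0004 0.0002] rows 1 per row [0.     0.0004 0.0002] F [-1.69  1.44  2.12]
```

Touching lightly (about 2–3 N up). Release and retreat upwards.

Emit:
apply_moves:
  moves: [0,0,0,0,0,0,-0.5,0,0,0,0,0,0,0,0,0,0,0,0,0,0.2,0,0,0,0,0,0,0.2,0,0,0,0,0,-0.03,0.2,0,0,0,0,0,-0.1,0.2,0,0,0,0,0,-0.15,0.2,0,0,0,0,0,-0.18,0.2,0,0,0,0,0,-0.18,0.2,0,0,0,0,0,-0.18,0.2]

```text
time: 10.05
eef_pos: [0.5387, -0.2743, 0.2544]
tcp_rot: [0.0, 0.999, -0.048, 0.0]
force: [0.4, -0.8, 0.7]
opening: 0.602
finger_force: 0.0
```

```bash
python3 - <<'E'
from h import *
plan([.50,.05,.26],2.5,0,36)
for c in ["top","scene"]:
    im,d=viewer.read_camera(c); P=world(c,d)
    cv2.imwrite(f"pics/{c}3.png",im[:,:,::-1])
    b=(im[:,:,2]>im[:,:,0].astype(int)+60)&(im[:,:,2]>im[:,:,1].astype(int)+25)&(P[...,1]<-.15)&(P[...,1]>-.45)&(P[...,0]<.7)&(P[...,0]>.4)&(d>0)
    Q=P[b]; Q=Q[(Q[:,2]>.05)&(Q[:,2]<.065)]; print(c,len(Q),np.median(Q[:,2]), rect(Q))
    for t in ["plate","rest","plate_grip"]:
        for q in viewer.silhouettes(t,c):
            if q['p']<.4: continue
            m=q['pixels']&(d>0); m=cv2.erode(m.astype(np.uint8),np.ones((2,2)))>0; Q=P[m]
            if len(Q)<20: continue
            print(c,t,round(q['p'],2),np.round(q['uv']),np.round(np.percentile(Q[:,2],[2,25,50,75,98])*1000,1),rect(Q))
    I=im.astype(int); b=(I[...,0]>I[...,1]+70)&(I[...,0]>I[...,2]+70)&(P[...,1]>.2)&(P[...,1]<.4)&(P[...,0]<.6)&(P[...,0]>.4)
    Q=P[b]; print(c,'red',len(Q)); z=np.percentile(Q[:,2],[5,50,95]); print(z,rect(Q[Q[:,2]>.035]))
E
```

```text
pos [ 0.5387 -0.2743  0.2544] turn units [ 2.000e-03 -3.000e-03 -2.002e+00] then shift units [-0.1227 -1.6286 -0.0279] rows 10 per row [-0.0123 -0.1629 -0.0028] F [ 0.37 -0.81  0.71]
top 611 0.058394638304351876 [ 537.5 -274.8  160.5   97.    -5.2]
top plate 0.62 [198. 228.] [ 4.8 10.9 14.3 40.5 50.6] [492.6 290.  116.7  58.5   3.4]
top rest 0.85 [187. 227.] [-2.   3.1  6.8 11.8 17.8] [498.9 294.  145.4  82.2   1.3]
top rest 0.52 [381. 221.] [25.9 55.1 58.1 60.9 78. ] [ 538.  -254.1  160.   141.7   -5.1]
top red 166
[0.03930626 0.04583999 0.05092523] [494.2 292.7  79.4  19.3   2.6]
scene 1313 0.058771147379104494 [ 535.5 -273.6  170.    99.5   -5.2]
scene plate 0.8 [356. 225.] [ 7.3 12.4 14.3 36.7 48.9] [494.7 294.6 121.4  57.    3.6]
scene plate 0.66 [204. 245.] [0.5 2.8 4.  4.9 7.4] [ 577.6 -144.3  171.4   41.3    0.7]
scene rest 0.97 [364. 240.] [ 0.8  5.5  9.4 13.1 15.8] [500.6 301.2 153.5  88.9   1.2]
scene plate_grip 0.75 [356. 224.] [ 7.3 12.5 14.3 37.1 48.9] [4.921e+02 2.962e+02 1.273e+02 5.950e+01 2.000e-01]
scene red 169
[0.02645912 0.04550008 0.04911348] [493.4 293.8  85.9  18.4   1.2]
```

Cover sits in the tray: roof at z .0585 (expected .0585), about 1 mm off centre. The plate handle is at about (.4935,.2935), top at z .046, yaw about 2.6°.

```bash
python3 - <<'E'
from h import *
plan([.4938,.2935,.254],2.6,0,36)
E
```

```text
pos [ 0.5381 -0.2739  0.2502] turn units [-0.032  0.042 -2.028] then shift units [-0.0927 -2.8442 -0.019 ] rows 16 per row [-0.0058 -0.1778 -0.0012] F [-0.08 -0.48 -0.35]
```

Emit:
apply_moves:
  moves: [0,0,-0.6,0,0,0,0.2,0,0,-0.8,0,0,0,0.2,0,0,-0.62,0,0,0,0.2,0,0,0,-0.006,-0.1,0,0.2,0,0,0,-0.006,-0.18,0,0.2,0,0,0,-0.006,-0.18,0,0.2,0,0,0,-0.006,-0.18,0,0.2,0,0,0,-0.006,-0.18,0,0.2,0,0,0,-0.006,-0.18,0,0.2,0,0,0,-0.006,-0.18,0,0.2]

```text
time: 11.28
eef_pos: [0.5189, -0.0374, 0.2509]
tcp_rot: [-0.0, 1.0, 0.022, -0.001]
force: [0.8, 0.8, 0.4]
opening: 0.6
finger_force: 0.0
```

Emit:
apply_moves:
  moves: [0,0,0,-0.006,-0.18,0,0.2,0,0,0,-0.006,-0.18,0,0.2,0,0,0,-0.006,-0.18,0,0.2,0,0,0,-0.006,-0.18,0,0.2,0,0,0,-0.006,-0.18,0,0.2,0,0,0,-0.006,-0.18,0,0.2,0,0,0,-0.005,-0.18,0.1,0.2,0,0,0,-0.005,-0.18,0.18,0.2,0,0,0,-0.005,-0.12,0.18,0.2,0,0,0,0,0,0.1,0.2]

```text
time: 12.12
eef_pos: [0.4928, 0.2677, 0.1433]
tcp_rot: [0.0, 1.0, 0.024, -0.003]
force: [-1.3, 0.1, -0.5]
opening: 0.602
finger_force: 0.0
```

Emit:
apply_moves:
  moves: [0,0,0,0,0,0,0.2,0,0,0,0,0,0,0.2]

```text
time: 12.28
eef_pos: [0.4949, 0.2643, 0.1464]
tcp_rot: [0.001, 1.0, 0.023, -0.002]
force: [0.6, -0.5, 0.5]
opening: 0.604
finger_force: 0.0
```

```bash
python3 - <<'E'
from h import *
plan([.4938,.2935,.039],2.6,0,36)
E
```

```text
pos [0.4949 0.2643 0.1464] turn units [ 0.018  0.063 -0.002] then shift units [ 0.0013 -0.1463  0.5368] rows 4 per row [ 0.0003 -0.0366  0.1342] F [ 0.58 -0.5   0.55]
```

Emit:
apply_moves:
  moves: [0,0,0,0,-0.05,0,0.2,0,0,0,0,-0.05,0,0.2,0,0,0,0,-0.046,0,0.2,0,0,0,0,0,0.12,0.2,0,0,0,0,0,0.12,0.2,0,0,0,0,0,0.1,0.2,0,0,0,0,0,0.05,0.2,0,0,0,0,0,0,0.2,0,0,0,0,0,0,0.2]

```text
time: 13.03
eef_pos: [0.4955, 0.2942, 0.071]
tcp_rot: [-0.0, 1.0, 0.022, 0.0]
force: [-0.4, 0.2, 0.4]
opening: 0.601
finger_force: 0.0
```

```bash
python3 - <<'E'
from h import *
plan([.4938,.2935,.039],2.6,0,36)
E
```

```text
pos [0.4955 0.2942 0.071 ] turn units [-0.004 -0.011 -0.006] then shift units [-0.0087  0.0033  0.16  ] rows 1 per row [-0.0087  0.0033  0.16  ] F [-0.4   0.2   0.37]
```

Emit:
apply_moves:
  moves: [0,0,0,-0.004,0.003,0.06,0.2,0,0,0,-0.004,0,0.06,0.2,0,0,0,0,0,0.04,0.2,0,0,0,0,0,0,0.2,0,0,0,0,0,0,-0.2,0,0,0,0,0,0,-0.6,0,0,0,0,0,0,-1,0,0,0,0,0,0,-1,0,0,0,0,0,0,-1,0,0,0,0,0,0,-1]
  newtons: 50

```text
time: 13.87
eef_pos: [0.4938, 0.2935, 0.0386]
tcp_rot: [-0.0, 1.0, 0.022, 0.0]
force: [0.4, 2.3, 1.6]
opening: 0.212
finger_force: 50.0
```

Emit:
apply_moves:
  moves: [0,0,0,0,0,-0.02,-1,0,0,0,0,0,-0.05,-1,0,0,0,0,0,-0.1,-1,0,0,0,0,0,-0.15,-1,0,0,0,0,0,-0.18,-1,0,0,0,0,0,-0.18,-1,0,0,0,0,0,-0.18,-1,0,0,0,0,0,-0.18,-1,0,0,0,0,0,-0.1,-1,0,0,0,0,0,-0.05,-1]

```text
time: 14.7
eef_pos: [0.4946, 0.2935, 0.281]
tcp_rot: [-0.001, 1.0, 0.022, 0.003]
force: [0.5, 1.5, -3.7]
opening: 0.213
finger_force: 50.0
```

```bash
python3 - <<'E'
from h import *
plan([.4938,.2935,.039],2.6,0,36)
for c in ["scene"]:
    im,d=viewer.read_camera(c); P=world(c,d)
    cv2.imwrite("pics/scene4.png",cv2.resize(im[60:300,240:480,::-1],None,fx=2.4,fy=2.4))
E
```

```text
pos [0.4946 0.2935 0.281 ] turn units [-0.024 -0.09  -0.007] then shift units [-4.1000e-03 -2.0000e-04  1.2098e+00] rows 7 per row [-0.0006 -0.      0.1728] F [ 0.48  1.52 -3.71]
```

View pics/scene4.png

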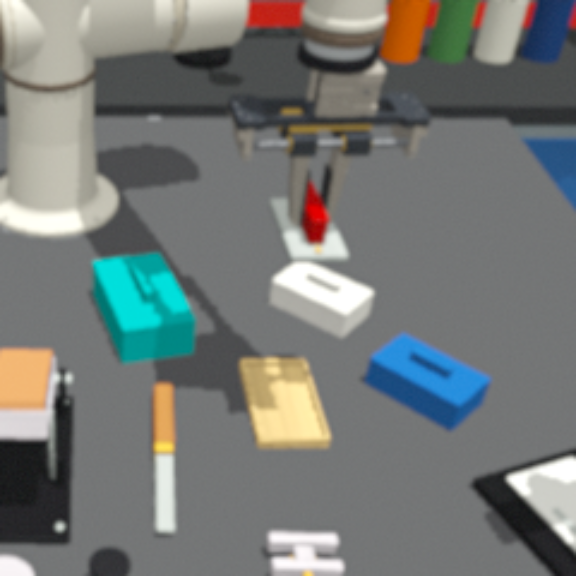

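The plate is held level by its handle and the rest is empty (crop px (285,400)). Next I tilt it in the air and go to a standoff along the stone's normal.

```bash
python3 - <<'E'
from h import *
plan([.536,-.016,.282],-0.5,21.8,36)
E
```

```text
pos [0.4948 0.2936 0.2809] turn units [-0.172  5.358  0.754] then shift units [0.2059 1.5459 0.0766] rows 9 per row [0.0229 0.1718 0.0085] F [ 0.93  0.05 -1.66]
```

Emit:
apply_moves:
  moves: [-0.02,0.4,0.06,0,0,0,-1,-0.02,0.7,0.1,0,0,0,-1,-0.03,0.9,0.12,0,0,0,-1,-0.03,0.9,0.13,0,0,0,-1,-0.03,0.9,0.13,0,0,0,-1,-0.02,0.8,0.1,0,0,0,-1,-0.02,0.5,0.08,0,0,0,-1,0,0.26,0.03,0,0,0,-1,0,0,0,0,0,0,-1]

```text
time: 15.5
eef_pos: [0.4916, 0.2928, 0.2736]
tcp_rot: [0.003, 0.983, -0.003, 0.184]
force: [-0.1, -0.3, -4.1]
opening: 0.213
finger_force: 50.0
```

```bash
python3 - <<'E'
from h import *
plan([.536,-.016,.282],-0.5,21.8,34)
E
```

```text
pos [0.4916 0.2928 0.2736] turn units [0.045 0.148 0.032] then shift units [0.2343 1.5419 0.0482] rows 10 per row [0.0234 0.1542 0.0048] F [-0.1  -0.3  -4.14]
```

Emit:
apply_moves:
  moves: [0,0,0,0.012,0.08,0,-1,0,0,0,0.025,0.16,0,-1,0,0,0,0.025,0.17,0,-1,0,0,0,0.025,0.17,0,-1,0,0,0,0.025,0.17,0,-1,0,0,0,0.025,0.17,0,-1,0,0,0,0.025,0.17,0,-1,0,0,0,0.025,0.17,0,-1,0,0,0,0.025,0.17,0,-1,0,0,0,0.02,0.1,0.04,-1]

```text
time: 16.33
eef_pos: [0.5376, -0.017, 0.2876]
tcp_rot: [0.003, 0.982, -0.005, 0.187]
force: [0.7, -1.0, -2.5]
opening: 0.214
finger_force: 50.0
```

Emit:
apply_moves:
  moves: [0,0,0,0,0,0,-1,0,0,0,0,0,0,-1,0,0,0,0,0,0,-1,0,0,0,0,0,0,-1]

```text
time: 16.67
eef_pos: [0.5368, -0.0123, 0.2861]
tcp_rot: [0.001, 0.983, -0.003, 0.186]
force: [0.0, 0.3, -4.2]
opening: 0.212
finger_force: 50.0
```

```bash
python3 - <<'E'
from h import *
fa,fb=[],[]
plan([.584,-.016,.1612],-0.5,21.8,34)
out=[]
for c in ["scene","top"]:
    im,d=viewer.read_camera(c); P=world(c,d); s=r.state(); fa.append(s['force']); fb.append(s['torque'])
    out.append(im[80:320,170:410,::-1])
    I=im.astype(int); b=(I[...,0]>I[...,1]+90)&(I[...,0]>I[...,2]+90)&(abs(P[...,1]+.016)<.08)&(P[...,0]<.7)&(P[...,0]>.4)&(P[...,2]>.2)
    Q=P[b]; print(c,'red',len(Q),np.median(Q,axis=0) if len(Q) else '',rect(Q) if len(Q)>4 else '')
cv2.imwrite("pics/p5.png",cv2.resize(np.hstack(out),None,fx=1.65,fy=1.65))
print(np.mean(fa,0),np.mean(fb,0),r.state()['q'])
E
```

```text
pos [ 0.5368 -0.0123  0.2861] turn units [0.011 0.1   0.031] then shift units [-0.0127  0.0166  0.6675] rows 4 per row [-0.0032  0.0042  0.1669] F [ 0.02  0.29 -4.17]
scene red 125 [ 0.57470807 -0.01227744  0.29553983] [546.8 -13.   73.3  17.3   2.5]
top red 122 [ 0.55458479 -0.01216887  0.30126441] [525.1   7.9 117.1  32.4 -33.9]
[-0.03441366  0.33470088 -4.58887721] [ 0.02891032  0.46136943 -0.01258248] [-0.31069233 -0.26877969  1.94312001  0.12060284  1.11119722  1.23220013]
```

View pics/p5.png

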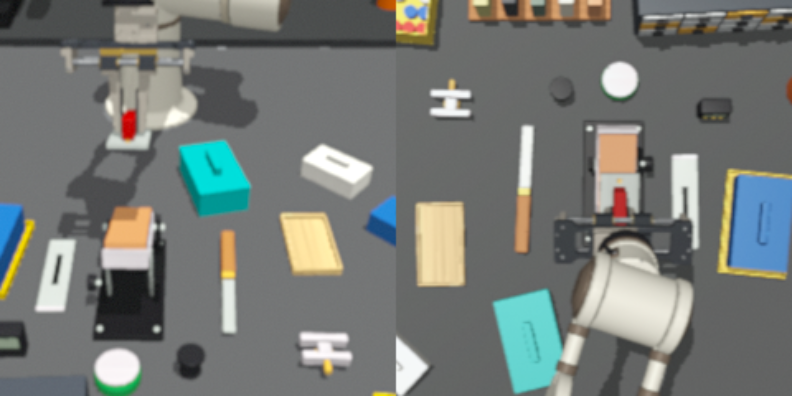

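Plate hovers parallel above the stone and in line with it in both panels (the red handle is over the orange face). Approaching along the normal.

Emit:
apply_moves:
  moves: [0,0.05,0.03,-0.003,0.008,0.06,-1,0,0.05,0,-0.003,0.008,0.12,-1,0,0,0,-0.003,0,0.12,-1,0,0,0,-0.003,0,0.12,-1,0,0,0,0,0,0.1,-1,0,0,0,0,0,0.06,-1,0,0,0,0,0,0.02,-1,0,0,0,0,0,0,-1,0,0,0,0,0,0,-1,0,0,0,0,0,0,-1]

```text
time: 17.6
eef_pos: [0.5799, -0.0169, 0.1756]
tcp_rot: [0.002, 0.982, -0.005, 0.191]
force: [-0.3, -0.2, -3.9]
opening: 0.215
finger_force: 50.0
```

```bash
python3 - <<'E'
from h import *
plan([.584,-.016,.1612],-0.5,21.8,34)
s=r.state();print(s['force'],s['torque'],'tilt deg',np.degrees(np.arcsin(rot(s['tcp_rot']).as_matrix()[0,2])))
E
```

```text
pos [ 0.5799 -0.0169  0.1756] turn units [ 0.031 -0.047 -0.004] then shift units [-0.008  -0.0047  0.0745] rows 1 per row [-0.008  -0.0047  0.0745] F [-0.31 -0.22 -3.91]
[-0.31227308 -0.21728344 -3.91292069] [0.02445798 0.44117715 0.00652763] tilt deg 21.98565785789497
```

Emit:
apply_moves:
  moves: [0,0,0,-0.004,0,0.02,-1,0,0,0,-0.004,0,0.02,-1,0,0,0,0,0,0.01,-1,0,0,0,0,0,0,-1,0,0,0,0,0,0,-1,0,0,0,0,0,0,-1]

```text
time: 18.1
eef_pos: [0.5815, -0.017, 0.1642]
tcp_rot: [0.002, 0.982, -0.005, 0.19]
force: [-0.0, -0.6, -4.0]
opening: 0.213
finger_force: 50.0
```

Emit:
apply_moves:
  moves: [0,0,0,0,0,0.01,-1,0,0,0,0,0,0,-1,0,0,0,0,0,0,-1,0,0,0,0,0,0,-1]

```text
time: 18.43
eef_pos: [0.5823, -0.0171, 0.1623]
tcp_rot: [0.002, 0.982, -0.005, 0.19]
force: [-0.2, -0.8, -3.4]
opening: 0.213
finger_force: 50.0
```

Emit:
apply_moves:
  moves: [0,0,0,0,0,0.01,-1,0,0,0,0,0,0,-1,0,0,0,0,0,0,-1,0,0,0,0,0,0,-1]

```text
time: 18.77
eef_pos: [0.5831, -0.0171, 0.161]
tcp_rot: [0.002, 0.982, -0.005, 0.19]
force: [-4.0, -0.4, 1.7]
opening: 0.215
finger_force: 50.0
```

```bash
cat >> h.py <<'E'
def feel():
    s=r.state(); M=rot(s['tcp_rot']).as_matrix()
    print('pos',np.round(s['eef_pos'],4),'tilt',np.degrees(np.arcsin(M[0,2])).round(2),'roll',np.degrees(np.arcsin(M[1,2])).round(2),'yaw',np.degrees(np.arctan2(M[1,0],M[0,0])).round(2))
    print('F world',s['force'].round(2),'F tool less weight',(M.T@(s['force']-[-.03,.2,-4.2])).round(2),'T less',(M.T@(s['torque']-[.027,.45,0])).round(3))
E
python3 -c "
from h import *
feel()"
```

```text
pos [ 0.5831 -0.0171  0.161 ] tilt 21.87 roll -0.29 yaw -0.54
F world [-4.04 -0.43  1.66] F tool less weight [-1.53  0.68 -6.93] T less [ 0.133 -0.205 -0.026]
```

```bash
cat >> h.py <<'E'
def avg(n=8):
    S=[]
    for _ in range(n): viewer.read_camera("scene"); S.append(r.state())
    M=rot(S[-1]['tcp_rot']).as_matrix(); f=np.mean([s['force'] for s in S],0); t=np.mean([s['torque'] for s in S],0)
    f=M.T@(f-[0,0,-4.2]); t=M.T@t
    print('z',(S[-1]['eef_pos']@M).round(4),'tilt',np.degrees(np.arcsin(M[0,2])).round(2),'roll',np.degrees(np.arcsin(M[1,2])).round(2),'F tool-weight',f.round(2),'T raw tool',t.round(3))
E
python3 -c "
from h import *
avg()"
```

```text
z [0.6012 0.0114 0.068 ] tilt 21.87 roll -0.3 F tool-weight [-2.76  0.06 -7.6 ] T raw tool [ 0.138 -0.627 -0.03 ]
```

Emit:
apply_moves:
  moves: [0,0,0,0,0,0.005,-1,0,0,0,0,0,0,-1,0,0,0,0,0,0,-1]

```text
time: 19.42
eef_pos: [0.5834, -0.0171, 0.1602]
tcp_rot: [0.002, 0.982, -0.005, 0.19]
force: [-6.3, -0.1, 4.1]
opening: 0.213
finger_force: 50.0
```

```bash
python3 -c "
from h import *
avg()"
```

```text
z [0.6013 0.0116 0.0686] tilt 21.86 roll -0.3 F tool-weight [ -3.91   0.25 -10.64] T raw tool [ 0.141 -0.776 -0.022]
```

Emit:
apply_moves:
  moves: [0,0.15,0,0,0,0,-1,0,0,0,0,0,0,-1,0,0,0,0,0,0,-1]

```text
time: 20.07
eef_pos: [0.5835, -0.0172, 0.1604]
tcp_rot: [0.002, 0.981, -0.005, 0.195]
force: [-5.6, -1.2, 4.5]
opening: 0.212
finger_force: 50.0
```

```bash
python3 -c "
from h import *
avg()"
```

```text
z [0.6007 0.0117 0.0749] tilt 22.47 roll -0.31 F tool-weight [-2.08  0.71 -9.91] T raw tool [ 0.156 -1.125 -0.062]
```

Emit:
apply_moves:
  moves: [0,-0.3,0,0,0,0,-1,0,0,0,0,0,0,-1,0,0,0,0,0,0,-1]

```text
time: 20.72
eef_pos: [0.5842, -0.0173, 0.1609]
tcp_rot: [0.002, 0.983, -0.005, 0.185]
force: [-5.9, -0.8, 5.1]
opening: 0.21
finger_force: 50.0
```

```bash
python3 -c "
from h import *
avg()"
```

```text
z [0.6027 0.0116 0.0631] tilt 21.38 roll -0.32 F tool-weight [ -2.74   0.21 -10.83] T raw tool [ 0.128 -0.482 -0.028]
```

Emit:
apply_moves:
  moves: [0,0.2,0,0,0,0,-1,0,0.2,0,0,0,0,-1,0,0,0,0,0,0,-1,0,0,0,0,0,0,-1]

```text
time: 21.45
eef_pos: [0.584, -0.0174, 0.1608]
tcp_rot: [0.002, 0.98, -0.005, 0.199]
force: [-4.7, -0.1, 5.3]
opening: 0.213
finger_force: 50.0
```

```bash
python3 -c "
from h import *
avg()"
```

```text
z [0.6006 0.0117 0.0797] tilt 22.94 roll -0.33 F tool-weight [ -0.45   0.86 -10.24] T raw tool [ 0.094 -1.12  -0.042]
```

Emit:
apply_moves:
  moves: [0,-0.1,0,0,0,0,-1,0,0,0,0,0,0,-1,0,0,0,0,0,0,-1,0,0,0,0,0,0,-1]

```text
time: 22.18
eef_pos: [0.5842, -0.0174, 0.1606]
tcp_rot: [0.002, 0.981, -0.005, 0.196]
force: [-3.3, -1.0, 6.3]
opening: 0.212
finger_force: 50.0
```

```bash
python3 -c "
from h import *
avg()"
```

```text
z [0.6012 0.0116 0.0761] tilt 22.58 roll -0.33 F tool-weight [  0.91   0.81 -10.53] T raw tool [ 0.077 -0.762 -0.034]
```

Edge contact flips between 21.9° and 22.6°, so flush is about 22.3°. I'll set that, plus a slight roll correction.

Emit:
apply_moves:
  moves: [0.06,-0.075,0,0,0,0,-1,0,0,0,0,0,0,-1,0,0,0,0,0,0,-1,0,0,0,0,0,0,-1]

```text
time: 22.92
eef_pos: [0.5842, -0.0174, 0.1606]
tcp_rot: [0.0, 0.981, -0.004, 0.193]
force: [-3.7, -0.5, 5.9]
opening: 0.213
finger_force: 50.0
```

```bash
python3 - <<'E'
from h import *
avg(); feel(); out=[]
for c in ["scene","top"]:
    im,d=viewer.read_camera(c); P=world(c,d)
    out.append(im[140:300,180:340,::-1])
    I=im.astype(int); near=(abs(P[...,1]+.016)<.07)&(P[...,0]<.72)&(P[...,0]>.45)&(P[...,2]>.08)
    o=(I[...,0]>I[...,2]+60)&(I[...,1]>I[...,2]+15)&(I[...,0]<I[...,1]+110)&near
    Q=P[o]; print(c,'tan',o.sum(),rect(Q) if o.sum()>5 else '')
    for t in ["plate","stone_face"]:
        for q in viewer.silhouettes(t,c):
            if q['p']>.4 and (q['pixels']&near).sum()>40: print(c,t,q['p'],rect(P[q['pixels']&near]))
cv2.imwrite("pics/p6.png",cv2.resize(np.hstack(out),None,fx=2.4,fy=2.4,interpolation=cv2.INTER_CUBIC))
E
```

```text
z [0.6016 0.0121 0.0731] tilt 22.3 roll -0.1 F tool-weight [ 0.52  0.74 -9.91] T raw tool [-0.168 -0.534 -0.053]
pos [ 0.5842 -0.0174  0.1606] tilt 22.3 roll -0.1 yaw -0.54
F world [-3.59 -0.99  5.34] F tool less weight [  0.33   1.21 -10.17] T less [-0.205 -0.119 -0.05 ]
scene tan 303 [599.6 -17.9 164.   76.6  -2.2]
scene plate 0.71 [ 5.995e+02 -1.710e+01  1.063e+02  5.750e+01 -5.000e-01]
scene stone_face 0.47 [656.9 -15.2  60.4  52.7 -87.7]
top tan 268 [581.5   0.9 210.1  63.3 -12.2]
top plate 0.7 [565.1  -3.5 185.7  63.6 -16.9]
top stone_face 0.65 [581.7   0.8 210.5  63.3 -12.2]
```

View pics/p6.png

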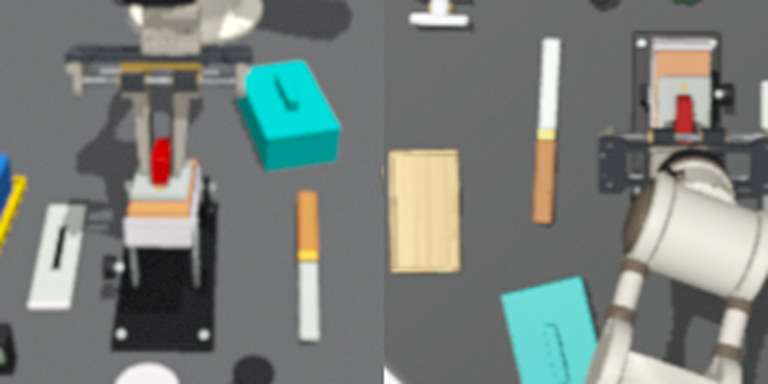

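The plate lies flush with the tan face visible evenly at its high end, offset about 3 mm sideways (top panel plate px 660–711, stone 652–713). That is well inside tolerance. Push is about 10 N with centre of pressure inside the plate.

```bash
python3 -c "
from h import *
print(r.hand_in())"
```

```text
the job is handed in; nothing more can be done
None
```

I handed the job in at about 24 s of the 67 s allowed, but `hand_in()` returned no verdict, so I don't know whether it passed. The cover is rim down and released in the tray, about 1 mm off centre. The plate is still held by its handle on the stone, flush by feel at about 22.3° and roughly 3 mm off centre sideways, pressing with about 10 N.

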